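Draw the push stick and hold it ready behind the board

ROBOT

A 7-joint arm with a two-finger parallel gripper is mounted at the origin on the work surface. World frame = base frame: x ahead of the robot, y to its left, z up, the work surface at z = 0. Lengths are in mm, angles in rad, forces in N, time in s.
With the tool pointing down it reaches from about 425 to 950 mm from the base axis. Payload 16.7 kg.
Tool frame: the origin (TCP) lies midway between the tips of the shut fingers; the grasp point (between the pads) lies 19 mm behind it; x points along the fingers, y is the direction in which the jaws open and shut, and the axes are right-handed (so a half turn about x gives the same grasp; the last joint's range is limited). The gripper opens to 94 mm and grips with 3 to 60 N. Pads are 16 mm wide; open, the fingers measure 119 mm over their backs; the gripper's body (75 mm by 177 mm) begins 78 mm behind the grasp point.
Start: joints at [-1.389, 0.426, 0.074, 1.606, -0.034, 1.111, -0.067], TCP at [219.243, 638.363, 205.467] pointing down, gripper open.
Joint ranges: [-2.85, 2.85], [-0.5, 2.14], [-1.23, 1.37], [0.21, 2.46], [-1.02, 4.16], [0.16, 2.05], [-2.73, 2.73]. Speed limits (rad/s): [1.89, 1.89, 2.39, 2.39, 3.01, 3.01, 3.01].

INTERFACE

Orientations are given as a 3x3 rotation matrix whose columns are the frame's x, y, z axes.
In Python, from plant import env gives the robot as it stands.
- The arm moves only by the tool send_rows, never from a script. Its argument "rows" is a list of rows, each a list of 3 entries, a list of its own where there are three numbers: the turn, a rotation vector about the tool's x, y, z in rad, then the shift along the tool's x, y, z in mm, then the closure, from 0 (fully open) to 1 (shut). A call has 1 to 12 rows; each row is the pose to reach, as a shift and turn from the pose measured when the call began, along the tool's axes at that moment; what a row does not reach only later rows make up. A row lasts 1/8 s, in which the tool goes at most 62.5 mm and 10.7 degrees, less where a joint would pass 70% of its speed; a pose out of reach is approached as far as the arm can. A call with a gripper value outside its range is refused whole. The fingers move at their own pace and stop on an object; "force" is the grip in N (left out, the last holds). Time passes only in rows, so rows that repeat a pose let the fingers close. It gives the time, the measured TCP pose, the force and the opening at its end, in the units of the state.
- env.sense(): the state, without advancing time (a new reading comes with each control period).
- env.get_image(name): name is "scene" or "top" or "wrist"; returns a dict with "image" (420x560x3 uint8, blue, green, red), "fx", "fy", "cx", "cy" (pixels), "extrinsics" (4x4, takes a point from camera to world coordinates); the wrist camera has in their place "tool_from_camera" (4x4, takes a point from camera to tool coordinates, whose origin is the TCP and whose axes are the tool frame's). Camera axes: x right, y down, z forward; pixel columns grow to the right and rows downward; lengths in mm; the calibration is good to about 2 mm. A picture is of the moment at which its call begins: read the wrist's pose just before it. There is no depth.
- env.hand_in(): hands the job in, once; it reports no verdict.
Trained networks look in the newest picture that a camera, given by its name, has taken for a name from the list of things; names that differ only in an ending like _2 or _b are one class to them, and where a whole thing is asked for, a point or a joint stands for the part that bears it (a point fixed in the world has none). Each returns a list of dicts, best first, with "p" (0 to 1); they miss things now and then, are a little off and sometimes report something else, mostly with a low value. They report only what shows in the picture. A call takes as long as a camera call.
- env.silhouettes(camera, name): "pixels" (420x560 bool, what is visible of it) and "box" ([left, top, width, height] in pixels, round what is visible of it).
The state is a dict: "clock": time; "joint_positions": joint angles; "dq": joint speeds; "joint_torque": joint torques, N m; "eef_pos": TCP position; "tcp_rot": TCP orientation; "ft_force": force on the tool from outside, world axes, zero at the start; "moment": the same for the moment, N m; "grip_width": finger opening in mm.
Only numpy, scipy, OpenCV 4.12 (cv2) and the standard library are available. Lean on these libraries where they do the work, as an engineer would, in place of code of your own. Each camera call takes 0.05 s, during which the arm holds its last target. There are 200 camera calls.

TASK

The board is part-way through its rip cut on the stopped saw: take the orange push stick up out of its pocket at the side of the table and hold it ready to push the rest through. Hold it by the handle, in line with the fence, sloping at about 45 degrees with the notched end forward and down, the notch in the middle of the strip between fence and blade and hovering two to five centimetres behind and one to five above the top edge of the board's back end, touching neither board, saw nor table; finish still holding it there, steady. Do not shift the board, pull out the spanner or knock anything on the table about.

Things in the scene. Friction and masses are not known exactly. Their poses are not given: they have to be found in the camera images.
- push_stick: orange push stick: flat bar 360 long, 36 wide, 18 thick, 0.12 to 0.21 kg, standing upright in one pocket of the holder. Origin: middle of the notched bottom end; z along it to the handle, x across the width, y through the thickness (x, y start along the world's). Hand stop 58 wide from 228 to 275 up, plain handle 32 wide from 275 to 342, round top at 360. Bottom: see point notch
- notch (a point): middle of the apex (along y) of the push stick's 90 degree V notch, 15 above its bottom end and open to -z; the notch is symmetrical, so either x side of the stick may be turned down. Axes as the stick
- handle (a point): the middle of the push stick's handle, where to grip it across its 18 thickness: 310 above its bottom end, 295 from the notch; axes as the stick
- holder: galvanised holder fixed to the right (-y) side of the table: two open-topped pockets 110 apart along x, 42 x 24 inside. Origin: middle of its underside, between the pockets; x along the table's side, z up. Pocket floors 3, mouths 145 above it (28 below the table's surface). One holds the push stick, the other the spanner, either way round
- spanner: dark steel blade spanner, 247 long, up to 44 wide and 14 thick, standing in the other pocket; its top is about 77 above the table. Origin: middle of its foot. Stays where it is
- saw: fixed saw; origin on the table in the blade's plane, level with the board's back end; x: feed direction, away from the robot, along fence and blade; y left. Blade at y=0. Clear guard with blue rail 55 wide, x 70 to 440, 42 to 185 high. Fence 60 high, face at y -76, back y -138, x -350 to 290. Guide rail 22 high across at x -360, y -340 to 100; fence clamp on it up to 90 high, y -76 to -205
- board: pine board 500 x 140 x 28 lying on the table along the saw's x against the fence (1 mm gap), its front part under the guard with the blade in its kerf. Loose, 0.9 kg. Origin: on its underside, mid-width, at its back end (the one towards the robot); x along its length, away from the robot
- board_end (a point): on the board's back end (the one towards the robot): on its top edge, in the middle of the 75 wide strip between fence and blade, 28 above the table. Axes as the board: x forward into the board, y left, z up
- tape_measure: yellow tape measure lying flat, 84 x 66 x 38, origin middle of underside; leave alone
- try_square: try square lying flat, wooden stock 120 x 24 x 16 with a 160 mm steel blade, origin under the middle of the stock; leave alone
- pencil: flat red carpenter's pencil, 176 x 14 x 9, lying along its x, origin middle of underside; leave alone
- spray_can: blue spray can standing, 65 diameter, 195 high, origin middle of underside; leave alone
- ear_defenders: red and black ear defenders lying on their side, about 160 x 190 x 86 high, origin at the table's surface in their middle; leave alone
- offcut: pine offcut 130 x 70 x 28 lying flat, origin middle of underside; leave alone

How it is judged (in metres and radians):
On the way:
1. the push stick is drawn up clear of its pocket, held in the gripper (contact force between the fingers and push_stick above 1 N and z of push_stick in the frame of holder above 0.15 m), for 0.2 s.
At the end, for the whole second after the job is handed in: Stick held still by its handle (grip < 55 mm off its middle), 25-60 deg from upright, handle end back, 14 deg of the fence line; notch 0-70 mm behind, 5-65 mm above, 22 mm sideways of mid-strip at the board's back top edge, clear of board and saw; board moved < 8 mm, all else < 30 mm (contact force between the fingers and push_stick above 1 N and distance between the grasp point and handle below 0.055 m and angle between push_stick's own z axis and vertical between 0.44 and 1.05 rad and angle between the y axis of push_stick and the y axis of saw, either way round below 0.25 rad and x of notch in the frame of board_end between -0.07 and 0 m and y of notch in the frame of board_end between -0.022 and 0.022 m and z of notch in the frame of board_end between 0.005 and 0.065 m and x of handle in the frame of board_end below -0.12 m and contact force between push_stick and board below 0.3 N and contact force between push_stick and saw below 0.3 N and linear speed of push_stick below 0.03 m/s and angular speed of push_stick below 0.15 rad/s and distance of board from where it was at the start of the episode below 0.008 m and distance of each of spanner, tape_measure, try_square, pencil, spray_can, ear_defenders, offcut from where it was at the start of the episode below 0.03 m); the arm keeps its last pose, push and grip.
It fails at once if the board is shifted by more than 15 mm (distance of board from where it was at the start of the episode above 0.015 m).
It fails at once if the push stick is struck against the saw (over 15 N) (contact force between push_stick and saw above 15 N).
It fails at once if the spanner is pulled out of its pocket (distance of spanner from where it was at the start of the episode above 0.06 m).
It fails at once if something on the table is knocked about (moved over 50 mm) (distance of any of tape_measure, try_square, pencil, spray_can, ear_defenders, offcut from where it was at the start of the episode above 0.05 m).
It also fails if it takes over 56 s, if anything falls off the work surface, if the arm or the gripper's body presses on something with over 40 N, if the wrist force passes 120 N, or if a joint passes its speed limit or range.

## Working session

There is one attempt and no reset: what is moved stays moved. The work goes in short steps, Python scripts to look and compute and a tool call to move; the robot and the scene stay as the last step left them, time stands still between calls to the robot, and variables do not carry over. Pictures are saved under pics/ and viewed, about 8 in all and at most 12, crops included, and the job is handed in when it is done.

Besides the shell and the picture viewer there is one more tool, called by a JSON object that holds its "fn" and its "kwargs". send_rows: Moves the arm, as the interface text tells. Its arguments: {"type":"object","properties":{"rows":{"type":"array"},"force":{"type":"number"}},"required":["rows"]}

```bash
mkdir -p pics; ls
cat > h.py <<'E'
import numpy as np, cv2
from plant import env
def cam(n):
    s=env.sense(); d=env.get_image(n)
    K=np.array([[d["fx"],0,d["cx"]],[0,d["fy"],d["cy"]],[0,0,1.]])
    if n=="wrist":
        T=np.eye(4);T[:3,:3]=np.array(s["tcp_rot"]);T[:3,3]=s["eef_pos"];E=T@np.array(d["tool_from_camera"])
    else: E=np.array(d["extrinsics"])
    return d["image"],K,E
def ray(K,E,u,v):
    r=E[:3,:3]@np.linalg.solve(K,[u,v,1.]);return E[:3,3],r/np.linalg.norm(r)
def atz(K,E,u,v,z):
    o,r=ray(K,E,u,v);return o+r*(z-o[2])/r[2]
def proj(K,E,P):
    P=np.atleast_2d(P);c=(P-E[:3,3])@E[:3,:3];p=c@K.T;return p[:,:2]/p[:,2:]
E
python3 - <<'E'
from h import *
s=env.sense();print(s)
for n in("scene","top"):
    im,K,E=cam(n);print(n,K.tolist(),E.round(3).tolist())
    cv2.imwrite(f"pics/{n}0.png",im)
    for o in("push_stick","holder","spanner","saw","board","spray_can","tape_measure","ear_defenders"):
        print(o,[(round(r["p"],2),r["box"]) for r in env.silhouettes(n,o)[:2]])
E
```

```text
pics
{'clock': 0.0, 'joint_positions': array([-1.38953353,  0.42669501,  0.07388108,  1.60663098, -0.03409256,
        1.11082546, -0.0670847 ]), 'dq': array([ 0.00156677,  0.00104232,  0.00065171,  0.00104163, -0.00273842,
       -0.00052682,  0.00037979]), 'joint_torque': array([ 1.28939111e-03, -9.35794830e+01,  3.66742596e+00, -4.54198158e+01,
       -4.86562983e-02,  2.01016443e-02,  1.62205297e-04]), 'eef_pos': array([219.11864506, 637.95831   , 204.79063406]), 'tcp_rot': array([[-3.13964348e-04,  3.24803419e-01,  9.45781497e-01],
       [-1.26016766e-03,  9.45780664e-01, -3.24803551e-01],
       [-9.99999157e-01, -1.29381999e-03,  1.12365354e-04]]), 'ft_force': array([ 0.67422484, -0.82381425,  0.32324655]), 'moment': array([-0.00755515,  0.02856571,  0.00782663]), 'grip_width': 94.12363819930572}
scene [[427.2940750659445, 0.0, 283.6052622403469], [0.0, 427.2940750659445, 208.42453423652285], [0.0, 0.0, 1.0]] [[0.352, 0.72, -0.599, 1299.815], [0.936, -0.262, 0.236, -326.681], [0.013, -0.643, -0.766, 925.994], [0.0, 0.0, 0.0, 1.0]]
push_stick [(0.9, [119.8, 164.4, 30.5, 59.0])
[... 377 characters left out ...]
413382324655, 0.0, 276.07801773512307], [0.0, 414.68413382324655, 213.9339184867025], [0.0, 0.0, 1.0]] [[-0.094, -0.976, 0.198, 389.176], [-0.996, 0.093, -0.017, -54.582], [-0.001, -0.198, -0.98, 901.276], [0.0, 0.0, 0.0, 1.0]]
push_stick [(0.89, [430.3, 236.1, 59.2, 26.8])]
holder [(0.59, [418.6, 195.1, 22.2, 71.1])]
spanner [(0.62, [426.5, 187.5, 26.4, 21.3])]
saw [(0.64, [165.4, 0.8, 210.2, 330.1])]
board [(0.65, [164.9, 0.7, 70.1, 153.6]), (0.26, [432.8, 233.7, 57.5, 29.8])]
spray_can [(0.92, [67.8, 120.1, 69.4, 58.2]), (0.63, [431.6, 232.7, 57.4, 28.4])]
tape_measure [(0.86, [359.5, 160.7, 41.3, 43.8]), (0.43, [71.3, 120.2, 64.6, 61.0])]
ear_defenders [(0.72, [63.7, 280.4, 94.5, 87.6])]
```

Run:
```python
import cv2
for n in("scene","top"):
    im=cv2.imread(f"pics/{n}0.png");cv2.imwrite(f"pics/{n}0b.png",cv2.resize(im,(800,600),interpolation=cv2.INTER_CUBIC))
```

```text
(no output)
```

View pics/scene0b.png

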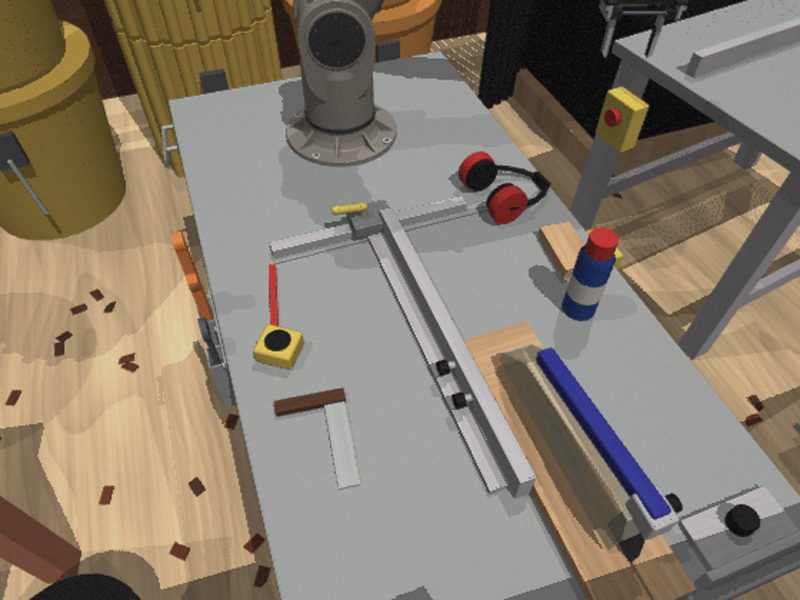

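View pics/top0b.png

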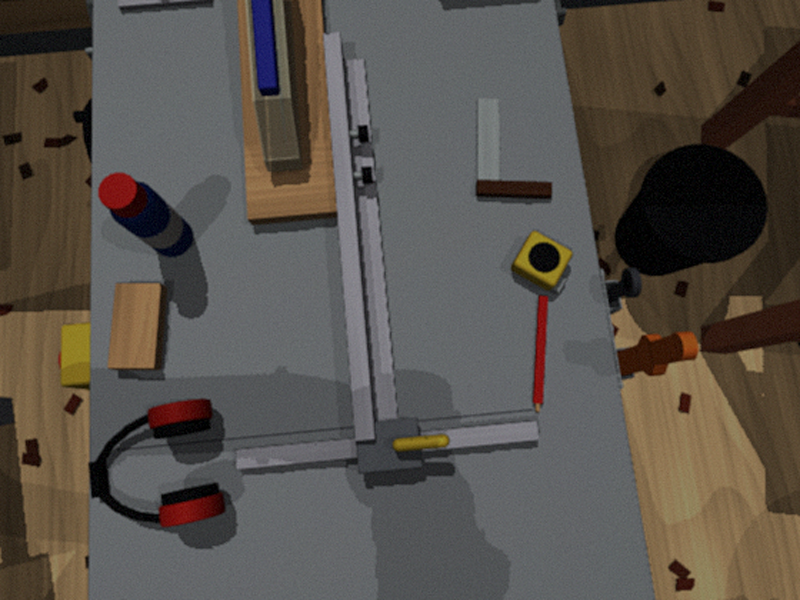

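Scene: the orange stick stands at (190,270) scaled, and the spanner is in front of it at (210,330). Top: the stick's top is at (690,345), the board's back edge runs (248,220)–(336,213), and the guide rail and clamp are at about (390,445). Next I'll measure these positions.

```bash
cat > fit.py <<'E'
from h import *
from scipy.optimize import minimize
from scipy.spatial.transform import Rotation as R
def slab(x0,x1,z0,z1,t=18):
    return np.array([[x,y,z] for x in(x0,x1) for y in(-t/2,t/2) for z in(z0,z1)],float)
PARTS=[slab(-18,18,0,228),slab(-29,29,228,275),slab(-16,16,275,345),slab(-8,8,345,360)]
def render(K,E,p,parts,ztable=None):
    Rm=R.from_euler('zyx',[p[3],p[4],p[5]]).as_matrix()
    m=np.zeros((420,560),np.uint8)
    for q in parts:
        uv=proj(K,E,q@Rm.T+p[:3]);h=cv2.convexHull((uv*16).astype(np.int32));cv2.fillConvexPoly(m,h,1,shift=4)
    return m.astype(bool)
E
python3 - <<'E'
from fit import *
ims={n:cam(n) for n in("scene","top")}
_,K,E=ims["top"]
P=lambda u,v,z:atz(K,E,u*.7,v*.7,z).round(1)
f=.7
print("board end L,R",P(248,220,28),P(336,213,28))
print("fence top far L/ near L (z60)",P(329,36,60),P(357,440,60),"far R",P(341,34,60),"near R",P(373,438,60))
print("rail top ends z22",P(237,460,22),P(538,430,22),"tape",P(544,258,38),"can top",P(119,190,195),"pencil",P(540,300,9),P(538,405,9))
print("table right edge",P(615,350,0),P(645,550,0),P(560,30,0))
# stick: orange mask
obs={}
for n,(im,K,E) in ims.items():
    r=env.silhouettes(n,"push_stick")[0]
    obs[n]=(r["pixels"],K,E);print(n,r["pixels"].sum(),r["p"])
parts=[slab(-18,18,165,228)]+PARTS[1:]
def cost(p):
    c=0
    q=np.array([p[0],p[1],-170,p[2],p[3],p[4]])
    for n,(m,K,E) in obs.items():
        r=render(K,E,q,parts)
        b=lambda a:cv2.GaussianBlur(a.astype(np.float32),(0,0),1.5)
        c+=((b(m)-b(r))**2).sum()
    return c
c0=min(((cost([x,y,0,0,0]),x,y) for x in range(200,700,20) for y in range(-520,-300,10)))
print(c0)
s=minimize(cost,[c0[1],c0[2],0,0,0],method="Nelder-Mead",options=dict(initial_simplex=np.array([[c0[1],c0[2],0,0,0]]*6)+np.vstack([np.zeros(5),np.diag([12,8,.15,.03,.03])]),maxiter=600))
print(s.x.round(3),s.fun)
for n in("scene","top"):
    im,K,E=ims[n]
    for z in(-17,0,77): pass
    sp=env.silhouettes(n,"spanner")[0];print("spanner",n,sp["box"])
E
```

```text
board end L,R [721.5 143.   28. ] [719.9   6.4  28. ]
fence top far L/ near L (z60) [1005.7   -7.    60. ] [374.6  -0.   60. ] far R [1007.5  -26.4   60. ] near R [375.2 -22.3  60. ]
rail top ends z22 [362.2 176.6  22. ] [ 363.2 -260.4   22. ] tape [ 614.9 -301.9   38. ] can top [713.4 266.2 195. ] pencil [ 556.6 -294.4    9. ] [ 398.9 -268.6    9. ]
table right edge [ 470.1 -399.7    0. ] [ 181.5 -394.1    0. ] [1023.5 -398.4    0. ]
scene 553 0.56
top 1138 0.91
(np.float32(278.91284), 460, -420)
[ 4.52424e+02 -4.18489e+02  7.40000e-02  2.00000e-03  4.00000e-03] 89.99566650390625
spanner scene [135.4, 225.2, 20.7, 32.3]
spanner top [424.5, 187.2, 25.2, 20.1]
```

```bash
cat > plan.py <<'E'
from h import *
from scipy.spatial.transform import Rotation as R, Slerp
def orient(yaw,tilt):
    """jaw axis (tool y) at heading yaw, tool x down tilted by tilt rad about world y' (positive: tip forward, along yaw+90deg)"""
    y=np.array([np.cos(yaw),np.sin(yaw),0]); f=np.array([-y[1],y[0],0])
    x=np.sin(tilt)*f+np.array([0,0,-np.cos(tilt)]);return np.c_[x,y,np.cross(x,y)]
def rows(poses,clo):
    s=env.sense();R0=np.array(s["tcp_rot"]);p0=np.array(s["eef_pos"])
    for p,Rm in poses:
        t=R.from_matrix(R0.T@Rm).as_rotvec();d=R0.T@(np.array(p)-p0)
        print([t.round(3).tolist(),d.round(1).tolist(),clo],end=",\n")
E
python3 - <<'E'
from plan import *
s=env.sense();p0=s["eef_pos"];y0=np.array(s["tcp_rot"])[:,1];yaw0=np.arctan2(y0[1],y0[0])
L=[]
for k in range(1,4): L.append((p0+[0,0,65*k*.9],orient(yaw0,0)))
a0=np.arctan2(p0[1],p0[0]);r0=np.hypot(*p0[:2])
for k in range(1,10):
    f=k/22;a=a0+f*(np.radians(-43)-a0);yaw=yaw0+f*(-np.pi/2-yaw0);r=r0-30*f
    L.append(([r*np.cos(a),r*np.sin(a),400],orient(yaw,0)))
rows(L,0)
E
```

```text
[[-0.0, -0.0, 0.0], [-58.5, -0.0, -0.0], 0],
[[-0.0, -0.0, 0.0], [-117.0, -0.0, -0.0], 0],
[[-0.0, -0.0, 0.0], [-175.5, -0.0, -0.0], 0],
[[0.128, -0.0, 0.0], [-194.6, -4.1, 60.9], 0],
[[0.256, -0.0, 0.0], [-194.6, -13.7, 121.0], 0],
[[0.383, -0.0, 0.0], [-194.6, -28.7, 179.9], 0],
[[0.511, -0.0, 0.0], [-194.6, -48.8, 237.0], 0],
[[0.639, -0.0, 0.0], [-194.6, -74.0, 292.0], 0],
[[0.767, -0.0, 0.0], [-194.6, -104.0, 344.4], 0],
[[0.894, -0.0, 0.0], [-194.6, -138.6, 393.8], 0],
[[1.022, -0.0, 0.0], [-194.6, -177.4, 439.8], 0],
[[1.15, -0.0, 0.0], [-194.6, -220.1, 481.9], 0],
```

{"fn": "send_rows", "kwargs": {"rows": [[[0, 0, 0], [-58, 0, 0], 0], [[0, 0, 0], [-117, 0, 0], 0], [[0, 0, 0], [-175, 0, 0], 0], [[0.13, 0, 0], [-195, -4, 61], 0], [[0.26, 0, 0], [-195, -14, 121], 0], [[0.38, 0, 0], [-195, -29, 180], 0], [[0.51, 0, 0], [-195, -49, 237], 0], [[0.64, 0, 0], [-195, -74, 292], 0], [[0.77, 0, 0], [-195, -104, 344], 0], [[0.89, 0, 0], [-195, -139, 394], 0], [[1.02, 0, 0], [-195, -177, 440], 0], [[1.15, 0, 0], [-195, -220, 482], 0]]}}

```text
clock: 2.7
eef_pos: [604.5, 272.1, 400.4]
tcp_rot: [[-0.0, 0.996, 0.086], [-0.0, 0.086, -0.996], [-1.0, -0.0, 0.0]]
ft_force: [0.6, 0.6, -0.7]
grip_width: 94.0
```

Run:
```python
from plan import *
s=env.sense();print(s["clock"],s["eef_pos"],s["joint_positions"].round(2),s["tcp_rot"].round(2).tolist())
p0=s["eef_pos"];y0=np.array(s["tcp_rot"])[:,1];yaw0=np.arctan2(y0[1],y0[0])
L=[];a0=np.arctan2(p0[1],p0[0]);r0=np.hypot(*p0[:2])
for k in range(1,13):
    f=min(k/12,1);a=a0+f*(np.radians(-43)-a0);yaw=yaw0+f*(-np.pi/2-yaw0);r=r0+(620-r0)*f
    L.append(([r*np.cos(a),r*np.sin(a),p0[2]+(380-p0[2])*f],orient(yaw,0)))
rows(L,0)
```

```text
2.7 [604.47264011 272.05351109 400.35164764] [-0.87  0.33  0.49  1.38 -0.15  1.47 -0.3 ] [[-0.0, 1.0, 0.09], [-0.0, 0.09, -1.0], [-1.0, -0.0, 0.0]]
[[0.138, 0.0, 0.0], [1.7, 14.9, 63.0], 0],
[[0.276, 0.0, 0.0], [3.4, 23.6, 126.7], 0],
[[0.414, 0.0, 0.0], [5.1, 26.0, 190.7], 0],
[[0.552, 0.0, 0.0], [6.8, 22.1, 254.3], 0],
[[0.69, 0.0, -0.0], [8.5, 12.0, 316.8], 0],
[[0.828, 0.0, -0.0], [10.2, -4.0, 377.7], 0],
[[0.966, 0.0, -0.0], [11.9, -25.8, 436.4], 0],
[[1.104, 0.0, -0.0], [13.6, -53.1, 492.4], 0],
[[1.242, 0.0, -0.0], [15.3, -85.6, 545.1], 0],
[[1.381, 0.0, -0.0], [17.0, -122.8, 594.1], 0],
[[1.519, 0.0, -0.0], [18.7, -164.5, 639.0], 0],
[[1.657, 0.0, -0.0], [20.4, -210.1, 679.4], 0],
```

{"fn": "send_rows", "kwargs": {"rows": [[[0.14, 0, 0], [2, 15, 62], 0], [[0.28, 0, 0], [3, 24, 124], 0], [[0.41, 0, 0], [5, 26, 186], 0], [[0.55, 0, 0], [7, 22, 248], 0], [[0.69, 0, 0], [8, 12, 310], 0], [[0.83, 0, 0], [10, -4, 372], 0], [[0.97, 0, 0], [12, -26, 432], 0], [[1.1, 0, 0], [14, -53, 490], 0], [[1.24, 0, 0], [15, -86, 545], 0], [[1.38, 0, 0], [17, -123, 594], 0], [[1.52, 0, 0], [19, -164, 639], 0], [[1.657, 0, 0], [20, -210, 679], 0]]}}

```text
clock: 4.2
eef_pos: [455.3, -420.5, 380.4]
tcp_rot: [[0.0, -0.005, -1.0], [-0.0, -1.0, 0.005], [-1.0, 0.0, -0.0]]
ft_force: [-0.3, 0.2, -0.4]
grip_width: 94.2
```

Run:
```python
from fit import *
s=env.sense();print(s["clock"],s["eef_pos"],s["joint_positions"].round(2),s["tcp_rot"].round(2).tolist())
im,K,E=cam("wrist");cv2.imwrite("pics/w1.png",im)
print([(r["p"],r["box"]) for r in env.silhouettes("wrist","push_stick")],[(r["p"],r["box"]) for r in env.silhouettes("wrist","spanner")])
print(proj(K,E,[[452,-418,190],[452,-418,58]]))
```

```text
4.2 [ 455.27413961 -420.53007758  380.42818202] [-0.11  0.35  1.03  1.54 -0.3   1.43 -0.64] [[0.0, -0.0, -1.0], [-0.0, -1.0, 0.0], [-1.0, 0.0, -0.0]]
[(0.58, [271.7, 159.2, 15.1, 44.2])] [(0.63, [276.2, 79.8, 9.1, 35.5])]
[[278.49411489 193.63287288]
 [279.04159316 176.92570032]]
```

View pics/w1.png

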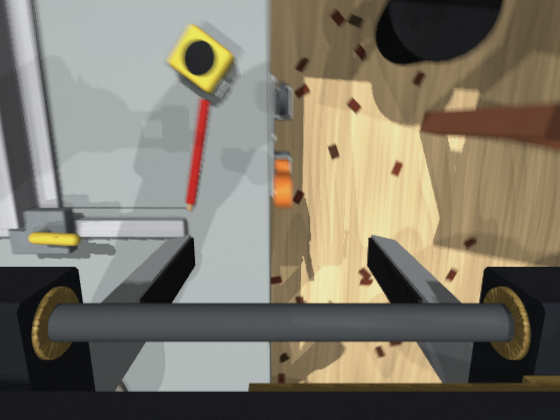

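The wrist picture shows the stick at about (283,180), the spanner at (283,98), and the table edge at column 270. I'll refit the stick using all three views.

Run:
```python
from fit import *
obs={}
for n,box in(("scene",(110,155,165,235)),("top",(415,215,500,275)),("wrist",(262,140,300,215))):
    im,K,E=cam(n);h=cv2.cvtColor(im,cv2.COLOR_BGR2HSV)
    m=(h[...,0]<=16)&(h[...,0]>=5)&(h[...,1]>165)&(h[...,2]>60)
    w=np.zeros_like(m);w[box[1]:box[3],box[0]:box[2]]=1;m&=w;obs[n]=(m,K,E);print(n,m.sum(),[ (a.min(),a.max()) for a in np.where(m)])
def run(names,x0,free):
    def full(v):
        q=np.array([452,-418,-170,0,0,0.]);q[free]=v;return q
    def cost(v):
        c=0
        for n in names:
            m,K,E=obs[n];r=render(K,E,full(v),[slab(-18,18,150,228)]+PARTS[1:])
            b=lambda a:cv2.GaussianBlur(a.astype(np.float32),(0,0),1.5)
            c+=((b(m)-b(r))**2).sum()
        return c
    st=np.array([15,10,5,.15,.03,.03])[free];x=np.array(x0)[free]
    for _ in range(3):
        s=minimize(cost,x,method="Nelder-Mead",options=dict(initial_simplex=np.vstack([x]+[x+d for d in np.diag(st)]),maxiter=500));x=s.x
    print(names,free,x.round(3),round(float(s.fun),1));return x
A=[455,-419,-170,0.,0,0]
run(["scene","top","wrist"],A,[0,1]);run(["scene","top","wrist"],A,[0,1,3,4,5])
for n in obs: run([n],A,[0,1])
```

```text
scene 468 [(np.int64(162), np.int64(223)), (np.int64(120), np.int64(148))]
top 354 [(np.int64(231), np.int64(262)), (np.int64(438), np.int64(488))]
wrist 660 [(np.int64(158), np.int64(205)), (np.int64(274), np.int64(289))]
['scene', 'top', 'wrist'] [0, 1] [ 452.951 -419.799] 904.2
['scene', 'top', 'wrist'] [0, 1, 3, 4, 5] [ 4.52891e+02 -4.20449e+02  1.13000e-01 -1.00000e-03 -0.00000e+00] 866.0
['scene'] [0, 1] [ 459.693 -419.174] 36.2
['top'] [0, 1] [ 453.265 -423.36 ] 794.4
['wrist'] [0, 1] [ 453.498 -419.748] 51.9
```

Run:
```python
from plan import *
s=env.sense();p0=s["eef_pos"]
O=lambda t:orient(-np.pi/2,t)
g=np.array([454,-420,140.]);x=O(-.45)[:,0]
tcp=g+19*x;pre=tcp-120*x;print(pre,tcp)
L=[(p0+(pre-p0)*k/4,O(-.45*k/4)) for k in(1,2,3,4)]+[(pre,O(-.45))]*2+[(pre+x*120*k/4,O(-.45)) for k in(1,2,3,4)]+[(tcp,O(-.45))]
rows(L,0)
```

```text
[ 497.93151895 -420.          230.94515734] [ 445.73565485 -420.          122.89150506]
[[0.002, -0.113, 0.0], [37.4, 0.4, -10.1], 0],
[[0.002, -0.225, 0.0], [74.7, 0.9, -20.2], 0],
[[0.002, -0.338, 0.0], [112.1, 1.3, -30.3], 0],
[[0.002, -0.45, -0.0], [149.4, 1.7, -40.4], 0],
[[0.002, -0.45, -0.0], [149.4, 1.7, -40.4], 0],
[[0.002, -0.45, -0.0], [149.4, 1.7, -40.4], 0],
[[0.002, -0.45, -0.0], [176.4, 1.7, -27.4], 0],
[[0.002, -0.45, -0.0], [203.5, 1.7, -14.3], 0],
[[0.002, -0.45, -0.0], [230.5, 1.7, -1.3], 0],
[[0.002, -0.45, -0.0], [257.5, 1.7, 11.8], 0],
[[0.002, -0.45, -0.0], [257.5, 1.7, 11.8], 0],
```

{"fn": "send_rows", "kwargs": {"rows": [[[0, -0.11, 0], [37, 0, -10], 0], [[0, -0.23, 0], [75, 1, -20], 0], [[0, -0.34, 0], [112, 1, -30], 0], [[0, -0.45, 0], [149, 1.5, -40], 0], [[0, -0.45, 0], [149, 1.5, -40], 0]]}}

```text
clock: 5.12
eef_pos: [500.1, -416.3, 225.1]
tcp_rot: [[-0.443, 0.008, -0.897], [0.0, -1.0, -0.009], [-0.897, -0.004, 0.443]]
ft_force: [-0.5, -0.5, 0.7]
grip_width: 93.7
```

Run:
```python
from fit import *
s=env.sense();print(s["clock"],s["eef_pos"],s["joint_positions"].round(2),s["tcp_rot"].round(3).tolist())
im,K,E=cam("wrist");cv2.imwrite("pics/w2.png",im)
h=cv2.cvtColor(im,cv2.COLOR_BGR2HSV);m=(h[...,0]<=16)&(h[...,0]>=5)&(h[...,1]>165)&(h[...,2]>60);m[:,:240]=0;m[:,330:]=0
print(m.sum(),[(a.min(),a.max()) for a in np.where(m)])
for z in(-30,58,105,140,188):
    uv=proj(K,E,[[454,-429,z],[454,-411,z]]);print(z,uv.round(1).tolist())
from plan import *
O=lambda t:orient(-np.pi/2,t);x=O(-.45)[:,0];tcp=np.array([454,-420,140.])+19*x;p0=s["eef_pos"]
rows([(p0+(tcp-p0)*k/3,O(-.45)) for k in (1,2,3)],0)
```

```text
5.125 [ 500.06998179 -416.26147822  225.13150691] [-0.03  0.79  0.92  1.37 -0.27  1.57 -0.69] [[-0.443, 0.008, -0.897], [0.0, -1.0, -0.009], [-0.897, -0.004, 0.443]]
3380 [(np.int64(108), np.int64(267)), (np.int64(271), np.int64(298))]
-30 [[292.1, 122.9], [277.0, 122.7]]
58 [[294.0, 161.9], [275.9, 161.8]]
105 [[295.3, 189.8], [275.1, 189.6]]
140 [[296.5, 215.2], [274.4, 214.9]]
188 [[298.6, 259.0], [273.2, 258.7]]
[[0.006, 0.004, -0.001], [41.1, -0.5, -1.2], 0],
[[0.006, 0.004, -0.001], [79.7, 0.7, 0.2], 0],
[[0.006, 0.004, -0.001], [118.3, 1.9, 1.5], 0],
```

View pics/w2.png

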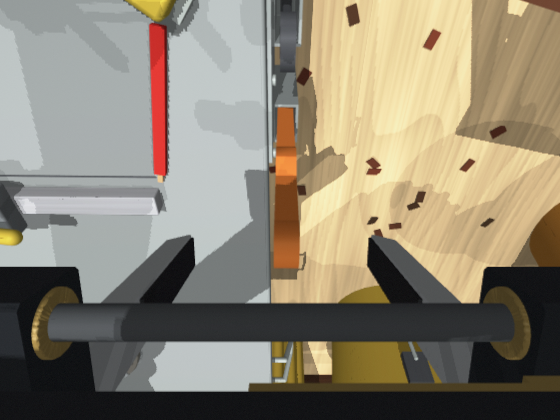

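The stick shows at columns 273–298, rows 108–267, which matches the prediction. Moving in and gripping.

{"fn": "send_rows", "kwargs": {"rows": [[[0.006, 0.004, 0], [41, 1, 0], 0], [[0.006, 0.004, 0], [80, 1.5, 0], 0], [[0.006, 0.004, 0], [118, 2, 1.5], 0], [[0.006, 0.004, 0], [118, 2, 1.5], 0], [[0.006, 0.004, 0], [118, 2, 1.5], 1], [[0.006, 0.004, 0], [118, 2, 1.5], 1], [[0.006, 0.004, 0], [118, 2, 1.5], 1], [[0.006, 0.004, 0], [118, 2, 1.5], 1], [[0.006, 0.004, 0], [118, 2, 1.5], 1], [[0.006, 0.004, 0], [118, 2, 1.5], 1]], "force": 55}}

```text
clock: 6.42
eef_pos: [445.8, -420.2, 123.1]
tcp_rot: [[-0.435, 0.0, -0.9], [-0.001, -1.0, 0.0], [-0.9, 0.001, 0.435]]
ft_force: [-1.3, 0.4, -0.1]
grip_width: 37.2
```

Run:
```python
from plan import *
s=env.sense();print(s["clock"],s["eef_pos"],s["joint_positions"].round(2),s["tcp_rot"].round(3).tolist(),s["grip_width"],s["ft_force"])
p0=s["eef_pos"];R0=np.array(s["tcp_rot"])
rows([(p0+[0,0,d],R0) for d in(15,30,60,100,150,200,255,280)],1)
```

```text
6.425 [ 445.83182098 -420.17033168  123.14764105] [-0.03  0.82  0.9   1.58 -0.3   1.34 -0.66] [[-0.435, 0.0, -0.9], [-0.001, -1.0, 0.0], [-0.9, 0.001, 0.435]] 37.153330044974226 [-1.31551316  0.36711737 -0.12642164]
[[0.0, 0.0, 0.0], [-13.5, 0.0, 6.5], 1],
[[0.0, 0.0, 0.0], [-27.0, 0.0, 13.1], 1],
[[0.0, 0.0, 0.0], [-54.0, 0.1, 26.1], 1],
[[0.0, 0.0, 0.0], [-90.0, 0.1, 43.5], 1],
[[0.0, 0.0, 0.0], [-135.1, 0.1, 65.3], 1],
[[0.0, 0.0, 0.0], [-180.1, 0.2, 87.0], 1],
[[0.0, 0.0, 0.0], [-229.6, 0.2, 111.0], 1],
[[0.0, 0.0, 0.0], [-252.1, 0.3, 121.9], 1],
```

Still closing (37 mm); wait, then lift a little as a test.

{"fn": "send_rows", "kwargs": {"rows": [[[0, 0, 0], [0, 0, 0], 1], [[0, 0, 0], [0, 0, 0], 1], [[0, 0, 0], [0, 0, 0], 1], [[0, 0, 0], [0, 0, 0], 1], [[0, 0, 0], [0, 0, 0], 1], [[0, 0, 0], [0, 0, 0], 1]], "force": 60}}

```text
clock: 7.18
eef_pos: [445.8, -420.1, 123.1]
tcp_rot: [[-0.435, 0.0, -0.9], [-0.001, -1.0, 0.0], [-0.9, 0.001, 0.435]]
ft_force: [0.1, 0.7, 0.3]
grip_width: 17.3
```

{"fn": "send_rows", "kwargs": {"rows": [[[0, 0, 0], [-7, 0, 3.3], 1], [[0, 0, 0], [-13.5, 0, 6.5], 1], [[0, 0, 0], [-27, 0, 13], 1], [[0, 0, 0], [-40, 0, 19.5], 1], [[0, 0, 0], [-40, 0, 19.5], 1]]}}

```text
clock: 7.8
eef_pos: [446.1, -420.6, 169.1]
tcp_rot: [[-0.433, 0.0, -0.901], [-0.002, -1.0, 0.001], [-0.901, 0.002, 0.433]]
ft_force: [-0.2, 0.1, -2.6]
grip_width: 17.8
```

{"fn": "send_rows", "kwargs": {"rows": [[[0, 0, 0], [-18, 0, 8.7], 1], [[0, 0, 0], [-45, 0, 22], 1], [[0, 0, 0], [-72, 0, 35], 1], [[0, 0, 0], [-99, 0, 48], 1], [[0, 0, 0], [-126, 0, 60], 1], [[0, 0, 0], [-153, 0, 73], 1], [[0, 0, 0], [-180, 0, 87], 1], [[0, 0, 0], [-180, 0, 87], 1]]}}

```text
clock: 8.8
eef_pos: [445.5, -421.0, 371.7]
tcp_rot: [[-0.431, -0.001, -0.902], [-0.003, -1.0, 0.002], [-0.902, 0.004, 0.431]]
ft_force: [-0.2, -1.1, -2.7]
grip_width: 18.0
```

Run:
```python
from plan import *
s=env.sense();print(s["clock"],s["eef_pos"],s["joint_positions"].round(2),s["grip_width"],s["ft_force"])
im,K,E=cam("scene");cv2.imwrite("pics/s2.png",im[60:340,20:420])
p0=s["eef_pos"];R0=np.array(s["tcp_rot"])
t0=-.45;yw=-np.pi/2;O=lambda t,y=yw:orient(y,t)
g0=p0-19*R0[:,0]
dirn=np.array([np.cos(-.012),np.sin(-.012),0])
notch=np.array([720.4,44,28])+np.array([-37,0,35]);th=np.radians(45)
gf=notch-dirn*295*np.sin(th)+[0,0,295*np.cos(th)]
gf[2]+=40   # stop above first
print("g0",g0,"gf",gf)
L=[]
for k in range(1,13):
    f=k/12;g=g0+(gf-g0)*f; 
    t=t0+min(1,k/8)*th;O2=orient(yw-.012*f,t);L.append((g+19*O2[:,0],O2))
rows(L,1)
```

```text
8.8 [ 445.48215536 -421.04708808  371.71762023] [-0.06  0.63  1.02  1.32 -0.17  1.74 -0.64] 17.989551376316896 [-0.16225385 -1.08719574 -2.67961649]
g0 [ 453.67047158 -420.98287425  388.86251318] gf [474.81851832  46.50309793 311.59650045]
[[-0.0, 0.095, -0.003], [3.4, -38.5, -5.3], 1],
[[0.001, 0.193, -0.003], [8.0, -77.5, -11.5], 1],
[[0.002, 0.291, -0.003], [12.6, -116.4, -17.6], 1],
[[0.003, 0.39, -0.003], [16.9, -155.4, -23.7], 1],
[[0.004, 0.488, -0.004], [21.1, -194.4, -29.7], 1],
[[0.005, 0.586, -0.004], [25.1, -233.3, -35.6], 1],
[[0.007, 0.684, -0.003], [28.9, -272.3, -41.4], 1],
[[0.008, 0.782, -0.003], [32.6, -311.3, -47.1], 1],
[[0.009, 0.782, -0.003], [37.6, -350.2, -51.5], 1],
[[0.01, 0.782, -0.003], [42.5, -389.2, -55.8], 1],
[[0.011, 0.782, -0.003], [47.5, -428.2, -60.1], 1],
[[0.012, 0.782, -0.003], [52.5, -467.1, -64.4], 1],
```

View pics/s2.png

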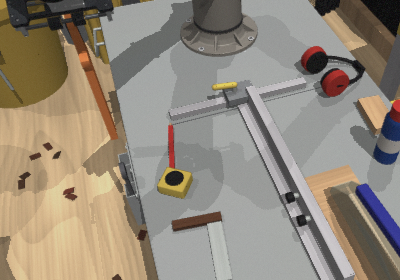

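The scene shows the stick hanging clear of its pocket at (95,90) in the crop, with the spanner still in place. Now I'll tilt it and bring it across.

{"fn": "send_rows", "kwargs": {"rows": [[[0, 0.095, 0], [3, -25, -5], 1], [[0, 0.19, 0], [8, -70, -11], 1], [[0, 0.29, 0], [13, -116, -18], 1], [[0.003, 0.39, 0], [17, -155, -24], 1], [[0.004, 0.49, -0.003], [21, -194, -30], 1], [[0.005, 0.59, -0.003], [25, -233, -36], 1], [[0.007, 0.68, -0.003], [29, -272, -41], 1], [[0.008, 0.78, -0.003], [33, -311, -47], 1], [[0.009, 0.78, -0.003], [37, -350, -51], 1], [[0.01, 0.78, -0.003], [42, -389, -56], 1], [[0.011, 0.78, -0.003], [47, -428, -60], 1], [[0.012, 0.78, -0.003], [52, -467, -64], 1]]}}

```text
clock: 10.35
eef_pos: [480.0, 47.3, 293.1]
tcp_rot: [[0.326, -0.012, -0.945], [-0.005, -1.0, 0.011], [-0.946, 0.001, -0.326]]
ft_force: [0.0, -0.6, -2.3]
grip_width: 18.1
```

{"fn": "send_rows", "kwargs": {"rows": [[[0, 0, 0], [0, 0, 0], 1], [[0, 0, 0], [0, 0, 0], 1]]}}

```text
clock: 10.6
eef_pos: [479.4, 46.6, 292.3]
tcp_rot: [[0.324, -0.012, -0.946], [-0.006, -1.0, 0.011], [-0.946, 0.002, -0.324]]
ft_force: [0.5, -1.2, -1.2]
grip_width: 17.9
```

Run:
```python
from fit import *
s=env.sense();print(s["clock"],s["eef_pos"],s["joint_positions"].round(2),s["grip_width"],s["ft_force"],s["tcp_rot"].round(3).tolist())
for n in("scene","top"):
    im,K,E=cam(n);cv2.imwrite(f"pics/{n}3.png",im)
    print([(r["p"],r["box"]) for r in env.silhouettes(n,"push_stick")],[(r["p"],r["box"]) for r in env.silhouettes(n,"board")])
a=cv2.imread("pics/scene3.png")[60:420,140:540];b=cv2.imread("pics/top3.png")[0:360,130:530]
cv2.imwrite("pics/c3.png",np.hstack([a,b]))
```

```text
10.6 [479.4318601   46.57611336 292.31506742] [-0.84 -0.24  0.44  2.17  0.3   0.91 -2.12] 17.929839329297668 [ 0.51509745 -1.16065627 -1.16431857] [[0.324, -0.012, -0.946], [-0.006, -1.0, 0.011], [-0.946, 0.002, -0.324]]
[(0.9, [302.0, 69.1, 37.2, 142.0]), (0.15, [394.0, 158.0, 39.5, 67.1])] [(0.98, [325.0, 224.5, 160.1, 195.5])]
[(0.69, [192.5, 148.8, 26.4, 83.1])] [(0.8, [163.9, 0.4, 70.0, 153.5])]
```

View pics/c3.png

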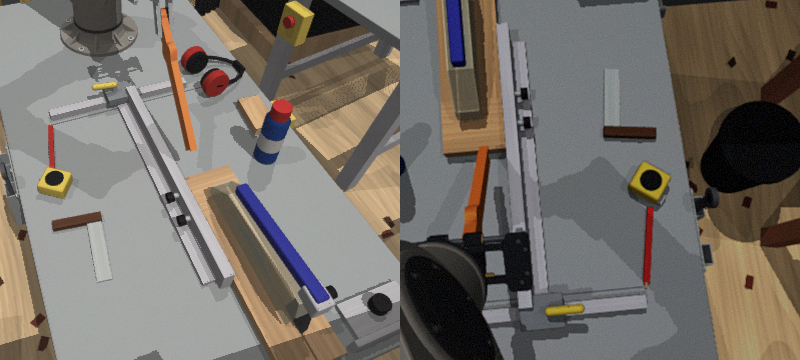

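The stick is held sloping with its notch end near the board: bottom end at (190,150) in the scene crop and (485,148) in the top crop. I'll fit its pose precisely.

```bash
cat > fit3.py <<'E'
from fit import *
def fitstick(verbose=True):
    s=env.sense();g=np.array(s["eef_pos"])-19*np.array(s["tcp_rot"])[:,0]
    obs={}
    for n,win in(("scene",(290,125,350,222)),("top",(180,130,230,205))):
        im,K,E=cam(n);h=cv2.cvtColor(im,cv2.COLOR_BGR2HSV)
        m=(h[...,0]<=16)&(h[...,0]>=4)&(h[...,1]>175)&(h[...,2]>50)
        r=env.silhouettes(n,"push_stick")
        w=np.zeros_like(m);w[win[1]:win[3],win[0]:win[2]]=1
        sil=r[0]["pixels"] if r else m
        obs[n]=(m,sil,K,E,w)
        print(n,"col",(m&w).sum(),"sil",(sil&w).sum())
    NP=[np.vstack([slab(-18,18,30,228)]),np.array([[x,y,z] for x,z in((-18,0),(-15,0),(0,15),(-18,35),(0,35)) for y in(-9,9)],float),
        np.array([[x,y,z] for x,z in((18,0),(15,0),(0,15),(18,35),(0,35)) for y in(-9,9)],float)]+PARTS[1:]
    out=[]
    for k in(0,1):
        def pose(v):  # v: y off, tilt, yaw, slide
            Rm=R.from_euler('zyx',[v[2],-v[1]*-1,0]).as_matrix()
            return Rm,g+[0,v[0],0]-Rm[:,2]*(310+v[3])
        def cost(v):
            Rm,o=pose(v);c=0
            for n,ob in obs.items():
                m=ob[k];K,E,w=ob[2:];r=np.zeros((420,560),np.uint8)
                for q in NP:
                    cv2.fillConvexPoly(r,cv2.convexHull((proj(K,E,q@Rm.T+o)*16).astype(np.int32)),1,shift=4)
                b=lambda a:cv2.GaussianBlur((a>0).astype(np.float32),(0,0),1.2)
                c+=(((b(m&w)-b(r.astype(bool)&w)))**2).sum()
            return c
        best=None
        for t0 in(-.6,-.78,-.95):
            x=np.array([0,t0,0,0.])
            for _ in range(2):
                q=minimize(cost,x,method="Nelder-Mead",options=dict(initial_simplex=np.vstack([x]+[x+d for d in np.diag([4,.1,.04,8])]),maxiter=300));x=q.x
            if best is None or q.fun<best.fun: best=q
        Rm,o=pose(best.x);N=o+15*Rm[:,2]
        print(["colour","sil"][k],"yoff,tilt,yaw,slide",best.x.round(3),"cost",round(float(best.fun),1),"notch",N.round(1),"zaxis",Rm[:,2].round(3));out.append(N)
    return out
if __name__=="__main__": fitstick()
E
python3 fit3.py
python3 - <<'E'
from h import *
# board back edge, from both views: lines
for n in("scene","top"):
    im,K,E=cam(n);r=env.silhouettes(n,"board")[0]["pixels"].astype(np.uint8)
    c=max(cv2.findContours(r,0,2)[0],key=cv2.contourArea);a=cv2.approxPolyDP(c,4,True)[:,0]
    for p in a: print(n,p,atz(K,E,p[0],p[1],28).round(1))
E
```

```text
scene col 81 sil 1039
top col 653 sil 843
colour yoff,tilt,yaw,slide [  -9.266   -1.313   -0.256 -207.139] cost 305.3 notch [558.8  37.5 288.8] zaxis [-0.967  0.     0.255]
sil yoff,tilt,yaw,slide [-0.425 -0.763 -0.072  0.548] cost 16.6 notch [678.1  46.4  97.6] zaxis [-0.691 -0.     0.723]
scene [325 237] [725.5  16.8  28. ]
scene [374 331] [998.7  13.2  28. ]
scene [371 345] [1024.9   -8.2   28. ]
scene [409 418] [1181.2   -8.2   28. ]
scene [475 419] [1227.9  112.    28. ]
scene [485 413] [1225.6  137.3   28. ]
scene [464 375] [1149.3  143.1   28. ]
scene [452 379] [1147.5  114.8   28. ]
scene [441 393] [1163.1   77.4   28. ]
scene [433 381] [1137.2   75.5   28. ]
scene [425 384] [1136.6   56.7   28. ]
scene [350 253] [793.   55.8  28. ]
scene [354 245] [774.3  76.4  28. ]
scene [377 240] [780.7 139.7  28. ]
scene [369 226] [732.7 141.9  28. ]
top [165   0] [1111.9  145.9   28. ]
top [174 152] [726.  141.9  28. ]
top [206 154] [714.7  71.6  28. ]
top [212 145] [734.4  57.   28. ]
top [218 152] [716.8  44.8  28. ]
top [235 151] [715.5   7.1  28. ]
top [225   0] [1098.2    2.5   28. ]
top [204   0] [1103.    52.7   28. ]
top [212 115] [805.8  52.4  28. ]
top [192 120] [798.   98.1  28. ]
top [185 115] [811.6 113.2  28. ]
top [178  82] [894.4 125.   28. ]
top [172   0] [1110.3  129.1   28. ]
```

Silhouette fit: notch at about (678, 46, 98) with a 44° tilt, and no slip along the handle. It needs to go about 38 mm down, 5 forward and 2.5 right.

{"fn": "send_rows", "kwargs": {"rows": [[[0, 0, 0], [9, 1, 2], 1], [[0, 0, 0], [19, 1.5, 4], 1], [[0, 0, 0], [29, 2, 6], 1], [[0, 0, 0], [37.5, 2.5, 7.5], 1], [[0, 0, 0], [37.5, 2.5, 7.5], 1], [[0, 0, 0], [37.5, 2.5, 7.5], 1], [[0, 0, 0], [37.5, 2.5, 7.5], 1]]}}

```text
clock: 12.18
eef_pos: [485.3, 44.7, 255.5]
tcp_rot: [[0.326, -0.012, -0.945], [-0.004, -1.0, 0.011], [-0.945, 0.001, -0.326]]
ft_force: [0.1, -0.1, -3.2]
grip_width: 17.5
```

```bash
python3 fit3.py
python3 - <<'E'
from h import *
s=env.sense();print(s["clock"],s["eef_pos"],s["ft_force"],s["grip_width"],abs(s["dq"]).max())
a,_,_=cam("scene");b,K,E=cam("top")
print({n:[r["box"] for r in env.silhouettes("top",n)[:1]] for n in("board","spray_can","tape_measure","ear_defenders","spanner")})
a=cv2.resize(a[120:270,250:450],(800,600))[:, :];b=cv2.resize(b[90:240,140:340],(800,600))
cv2.imwrite("pics/c4.png",np.hstack([cv2.resize(a,(400,300)),cv2.resize(b,(400,300))]))
E
```

```text
scene col 91 sil 1150
top col 567 sil 716
colour yoff,tilt,yaw,slide [  1.575  -0.823  -0.32  -32.303] cost 556.0 notch [671.7  46.4  94.9] zaxis [-0.733  0.     0.68 ]
sil yoff,tilt,yaw,slide [-0.668 -0.767 -0.08   2.514] cost 16.1 notch [685.6  44.2  59.3] zaxis [-0.694  0.     0.72 ]
12.375 [485.14969725  44.64763125 255.33459201] [-0.04378963  1.16214847 -2.07700931] 17.785092304744815 0.002404452988001245
{'board': [[163.4, 0.0, 70.5, 155.4]], 'spray_can': [[70.5, 117.6, 65.4, 60.5]], 'tape_measure': [[359.8, 162.7, 41.0, 39.8]], 'ear_defenders': [], 'spanner': [[422.9, 184.3, 24.9, 27.5]]}
```

View pics/c4.png

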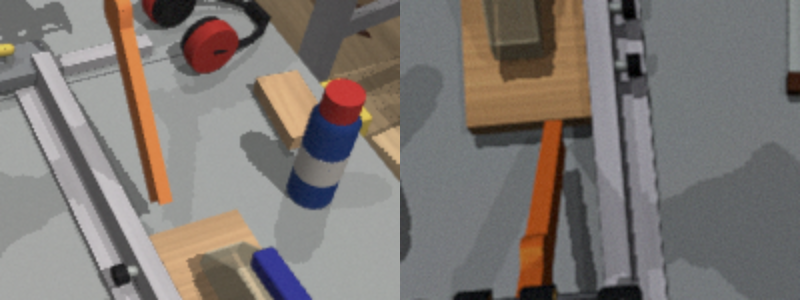

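The stick's notch end hovers just behind the board's back edge, at (163,200) in the left crop and (550,125) in the right. It is clear of both board and fence, and the arm is still. Handing in.

```bash
python3 -c "
from h import *
print(env.hand_in())"
```

```text
the job is handed in; nothing more can be done
None
```

The push stick is out of its pocket and held by the handle behind the board, and I handed the job in at about 12.4 s on the robot's clock. `hand_in` gave no verdict, so the result rests on my own last checks.

**Grip:** it holds at 60 N with the fingers 17.8 mm apart. The stick had slid about 2.5 mm along the handle at most, and the arm was still.

**Pose:** a fit to the stick's outline in two views put the notch at about (686, 44, 59) mm. I put the board's back top edge, mid-strip, at about (720, 43, 28). So the notch is about 35 mm behind, 31 mm above and within 2 mm of the middle. The stick slopes about 44° from upright with the notch forward and down. The gripper is about 0.7° off the world's x axis, matching the fence line.

**Contacts:** in the pictures the stick touches neither board, saw nor table, and the force reading showed only about the stick's weight.

**Other things:** the board, spray can, tape measure and spanner were where they started in the last pictures. I did not check the pencil, try square or offcut by detection.

**Checks that failed or disagreed:**
- A second fit from orange colour alone put the notch at (672, 46, 95). I rejected it because its colour mask caught little of the stick and the fit was poor.
- The board's back edge read between x 715 and 726 in different measurements, so the 35 mm could be off by about 5 mm.
- The arm hid the ear defenders from the top camera at the end. In the scene picture they looked undisturbed.

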